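Roll a pump roller up its service ramp into the seat

ROBOT

A 6-joint arm with a two-finger parallel gripper is mounted at the origin on a cart in front of the work surface, level with it; the furniture and walls round the work are solid. World frame = base frame: x ahead of the robot, y to its left, z up, the work surface at z = 0. Lengths are in m, angles in rad, forces in N, time in s.
With the tool pointing down it reaches from about 0.3 to 0.875 m from the base axis. Payload 6.4 kg.
Tool frame: the origin (TCP) lies midway between the tips of the shut fingers; the grasp point (between the pads) lies 19 mm behind it; z points along the fingers, y is the direction in which the jaws open and shut (so a half turn about z gives the same grasp; the last joint's range is limited). The gripper opens to 85 mm and grips with 20 to 120 N. Pads are 22 mm wide; open, the fingers measure 114 mm over their backs; the gripper's body (76 mm by 85 mm) begins 54 mm behind the grasp point. The pads swing forward as they close: fully open they stand 13 mm farther back than shut.
Start: joints at [0.926, 0.181, 1.607, -0, 1.354, -0.206], TCP at [0.244, 0.521, 0.231] pointing down, gripper open.
Joint ranges: [-2.99, 2.99], [-0.89, 2.07], [0.3, 2.58], [-1.14, 4.28], [0, 2.63], [-3.12, 3.12]. Speed limits (rad/s): [2.57, 2.57, 3.01, 3.14, 3.14, 3.14].

INTERFACE

Orientations are given as a unit quaternion [x, y, z, w].
In Python, from bench import manip gives the robot as it stands.
- The arm moves only by the tool servo_tool, never from a script. Its argument "targets" is one flat list of numbers, 7 for each row, row after row: the turn, a rotation vector about the tool's x, y, z in degrees, then the shift along the tool's x, y, z in cm, then the closure, from -1 (fully open) to 1 (shut). In form: [rx, ry, rz, dx, dy, dz, fingers, rx, ry, rz, dx, dy, dz, fingers, ...]. A call has 1 to 12 rows; each row shifts and turns the commanded pose from where the row before left it, along the tool's axes as they then stand; what a row does not reach is not made up. A row lasts 1/10 s, in which the tool goes at most 50 mm and 8.59 degrees, less where a joint would pass 70% of its speed; a pose out of reach is approached as far as the arm can. A call is refused whole if a number of a shift passes 5 or a number of a turn 8.59, either way. A call with a gripper value outside its range is refused whole. The fingers move at their own pace and stop on an object; the grip force is fixed at half the most. Time passes only in rows, so rows that do not move let the fingers close. It gives the time, the measured TCP pose, the force and the opening at its end, in the units of the state.
- manip.get_obs(): the state, without advancing time (a new reading comes with each control period).
- manip.snapshot(name): name is "side" or "top"; returns a dict with "image" (384x512x3 uint8, red, green, blue), "depth" (384x512 float32, m along the optical axis (not along the pixel's ray), 0 where there is no reading), "mtx" (3x3 intrinsics, pixels), "dist_coeffs" ([k1, k2, p1, p2, k3] as OpenCV has them; the pictures are not rectified), "extrinsics" (4x4, takes a point from world to camera coordinates). Camera axes: x right, y down, z forward; pixel columns grow to the right and rows downward; lengths in m; the calibration is good to about 2 mm. A picture is of the moment at which its call begins.
- manip.job_done(): hands the job in, once; it reports no verdict.
The state is a dict: "time_s": time; "joints": joint angles; "dq": joint speeds; "joint_torque": joint torques, N m; "tcp_pos": TCP position; "ee_rot": TCP orientation; "ft_force": force on the tool from outside, world axes, zero at the start; "moment": the same for the moment, N m; "width": finger opening in m.
Only numpy, scipy, OpenCV 4.12 (cv2) and the standard library are available. Lean on these libraries where they do the work, as an engineer would, in place of code of your own. Each camera call takes 0.05 s, during which the arm holds its last target. There are 200 camera calls.

TASK

With the fingertips, push the loose steel pump roller up the small aluminium ramp, over the crest and into the seat against the orange end stop, and leave it resting there. Push gently, slowly and steadily (5 cm a second or so) and stay behind it so that it never runs back down the slope; do not lift it or carry it, and leave the other things on the bench where they are.

Things in the scene. Friction and masses are not known exactly. Their poses are not given: they have to be found in the camera images.
- pump_roller: Loose bright steel roller: cylinder 36 mm in diameter, 66 mm long, about 0.2 kg, black end seals, brass bush at each end. Starts on the level apron at the ramp's foot, between the rails, lying across the ramp; polished, slippery, rolls freely. Origin at its centre; its y axis is the cylinder's axis (x and z turn as it rolls).
- roller_ramp: Fixed aluminium ramp stand with grey side rails, 315 mm long (x), 86 mm wide (y). Origin on the bench on its centre line; x points uphill, z up. Level apron x = -171 to -60 mm, top at z = 8 mm, open at its foot end; then a straight slope (7 degrees) to the crest. Rails: 70 mm apart inside, 10 mm above apron and slope, 14 mm above the seat.
- ramp_foot (a point): Where the apron ends and the slope begins, on the surface, centre line: ramp x = -60 mm, z = 8 mm.
- ramp_crest (a point): Crest at the top of the slope, on the surface, centre line: ramp x = 90 mm, z = 26 mm. Below it the roller runs back if let go.
- ramp_seat (a point): Where the roller's centre lies when seated: ramp x = 101.5 mm, z = 40 mm. The seat is level, 4 mm below the crest (z = 22 mm), between the crest and the end stop, whose orange face is at x = 120.5 mm and top at z = 56 mm. The roller stays in it by itself, with about 1 mm of play.
- spanner: Bystander, loose, not to be disturbed: steel open-ended spanner, 142 x 29 x 8 mm; origin at the middle of its underside.
- screwdriver: Bystander, loose, not to be disturbed: blue-handled screwdriver, 170 x 16 x 17 mm; origin at the middle of its underside.
- hex_key: Bystander, loose, not to be disturbed: black L-shaped hex key, 82 x 30 x 6 mm; origin at the middle of its underside.
- tape_roll: Bystander, loose, not to be disturbed: roll of black tape lying flat, 56 mm across, 19 mm high; origin at the middle of its underside.
- fuse_box: Bystander, loose, not to be disturbed: small yellow cardboard box, 62 x 42 x 22 mm; origin at the middle of its underside.
- marker: Bystander, loose, not to be disturbed: black marker pen, 136 x 12 x 13 mm; origin at the middle of its underside.

How it is judged:
On the way, in this order (a step that is already met when the one before it is completed fails the run):
1. the roller is on the slope, rolling up under control (x of pump_roller in the frame of roller_ramp between -0.04 and 0.085 m and linear speed of pump_roller below 0.18 m/s), for 0.2 s.
2. the roller lies in the seat against the end stop (x of pump_roller in the frame of roller_ramp between 0.0985 and 0.1055 m and y of pump_roller in the frame of roller_ramp between -0.006 and 0.006 m and z of pump_roller in the frame of roller_ramp between 0.037 and 0.0435 m and angle between the y axis of pump_roller and the y axis of roller_ramp, either way round below 0.1 rad), for 0.2 s.
At the end, for the whole second after the job is handed in: The roller rests in the seat against the end stop (centre 98.5 to 105.5 mm along the ramp, within 6 mm of its centre line, 37 to 43.5 mm above the bench, its axis across the ramp within 0.1 rad), at rest (all of step 2 and linear speed of pump_roller below 0.02 m/s and angular speed of pump_roller below 0.8 rad/s); the robot touches nothing.
It fails at once if the roller runs back or is flung on the slope (faster than 0.18 m/s) (x of pump_roller in the frame of roller_ramp between -0.06 and 0.085 m and linear speed of pump_roller above 0.18 m/s).
It fails at once if the roller is lifted off the ramp (more than about 10 mm) ((x of pump_roller in the frame of roller_ramp below -0.06 m and z of pump_roller in the frame of roller_ramp above 0.036 m) or (x of pump_roller in the frame of roller_ramp below 0.015 m and z of pump_roller in the frame of roller_ramp above 0.046 m) or z of pump_roller in the frame of roller_ramp above 0.054 m).
It fails at once if the roller leaves the ramp (z of pump_roller in the frame of roller_ramp below 0.02 m or x of pump_roller in the frame of roller_ramp below -0.175 m or x of pump_roller in the frame of roller_ramp above 0.125 m or y of pump_roller in the frame of roller_ramp above 0.02 m or y of pump_roller in the frame of roller_ramp below -0.02 m).
It fails at once if the roller is pressed harder than 25 N (contact force between the fingers and pump_roller above 25 N).
It fails at once if a bystander is moved by more than 25 mm (distance of any of spanner, screwdriver, hex_key, tape_roll, fuse_box, marker from where it was at the start of the episode above 0.025 m).
It also fails if it takes over 38 s, if anything falls off the work surface, if the arm or the gripper's body presses on something with over 40 N, if the wrist force passes 120 N, or if a joint passes its speed limit or range.

## Working session

There is one attempt and no reset: what is moved stays moved. The work goes in short steps, Python scripts to look and compute and a tool call to move; the robot and the scene stay as the last step left them, time stands still between calls to the robot, and variables do not carry over. Pictures are saved under pics/ and viewed, about 8 in all and at most 12, crops included, and the job is handed in when it is done.

Besides the shell and the picture viewer there is one more tool, called after "Call:" as name(argument=value, ...) on one line, values as JSON. servo_tool: Moves the arm, as the interface text tells. Its arguments: {"type":"object","properties":{"targets":{"type":"array","items":{"type":"number"}}},"required":["targets"]}

```bash
mkdir -p pics; cat > h.py <<'E'
import numpy as np, cv2, pickle
from bench import manip
def snap(n,f):
    s=manip.snapshot(n); pickle.dump(s,open(f'pics/{f}.pkl','wb'))
    cv2.imwrite(f'pics/{f}.png',cv2.cvtColor(s['image'],cv2.COLOR_RGB2BGR)); return s
def world(s):
    h,w=s['depth'].shape; u,v=np.meshgrid(np.arange(w),np.arange(h))
    p=cv2.undistortPoints(np.stack([u,v],-1).reshape(-1,1,2).astype(np.float64),s['mtx'],s['dist_coeffs']).reshape(h,w,2)
    c=np.dstack([p,np.ones((h,w))])*s['depth'][...,None]
    E=s['extrinsics']; return (c-E[:3,3])@E[:3,:3]
E
python3 - <<'E'
from h import *
a=snap('top','t0'); b=snap('side','s0')
o=manip.get_obs(); print({k:np.round(v,3).tolist() for k,v in o.items()})
E
```

```text
{'time_s': 0.1, 'joints': [0.926, 0.181, 1.608, -0.0, 1.354, -0.206], 'dq': [-0.0, -0.003, -0.003, 0.001, -0.001, 0.001], 'joint_torque': [0.002, -44.588, -35.224, -0.0, 0.004, -0.0], 'tcp_pos': [0.244, 0.52, 0.23], 'ee_rot': [0.218, 0.976, -0.001, -0.0], 'ft_force': [-0.93, 0.091, 0.219], 'moment': [0.004, 0.028, 0.019], 'width': 0.085}
```

View pics/t0.png

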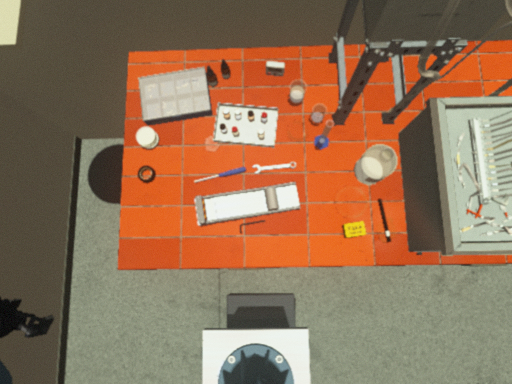

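View pics/s0.png

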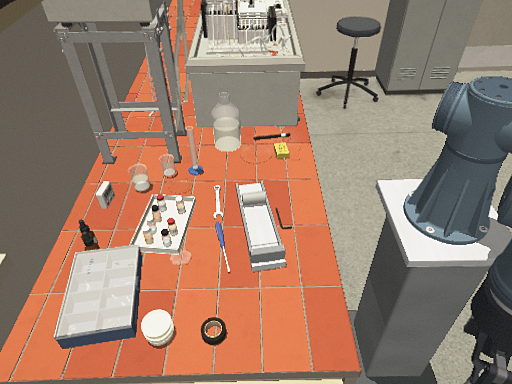

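The top view shows the ramp at about (195–300, 185–225), with the orange stop at its left end (203,210) and the roller at (271,198). The screwdriver and spanner lie just above the ramp and the hex key just below it at (252,223). In the side view the roller is near (254,193). Next I measure the ramp from depth.

```bash
python3 - <<'E'
from h import *
for f,(u0,u1,v0,v1) in {'t0':(185,310,175,235),'s0':(225,295,175,275)}.items():
    s=pickle.load(open(f'pics/{f}.pkl','rb')); P=world(s); c=P[v0:v1,u0:u1].reshape(-1,3); 
    print(f,'cam',np.round(-s['extrinsics'][:3,:3].T@s['extrinsics'][:3,3],3), 'bench z',np.median(c[abs(c[:,2])<.006,2]) if (abs(c[:,2])<.006).any() else None)
    col=s['image'][v0:v1,u0:u1].reshape(-1,3).astype(int)
    # ramp body: above 5 mm, white/grey
    m=(c[:,2]>.006)&(c[:,2]<.07)&(np.ptp(col,axis=1)<40)&(col.mean(1)>90)
    img=np.zeros((v1-v0)*(u1-u0),np.uint8); img[m]=255
    n,l,st,ce=cv2.connectedComponentsWithStats(img.reshape(v1-v0,u1-u0)); k=1+np.argmax(st[1:,4]); q=c[l.ravel()==k]
    r=cv2.minAreaRect((q[:,:2]*1000).astype(np.float32)); print(r, cv2.boxPoints(r).round(1).tolist())
    d=q[:,:2]-q[:,:2].mean(0); w,V=np.linalg.eigh(d.T@d); a=V[:,1]; a*=np.sign(a[1]); b=np.array([-a[1],a[0]]); print('axis',a,'mean',q[:,:2].mean(0))
    X=d@a; Y=d@b; 
    for x in np.arange(-.17,.18,.01):
        t=(abs(X-x)<.005); 
        if t.sum(): print(round(x,3),t.sum(),'y',Y[t].min().round(4),Y[t].max().round(4),'zc',np.round(np.median(q[t&(abs(Y)<.02),2]) if (t&(abs(Y)<.02)).any() else -1,4),'zmax',q[t,2].max().round(4))
s=pickle.load(open('pics/t0.pkl','rb'))
cv2.imwrite('pics/t0z.png',cv2.resize(cv2.cvtColor(s['image'][155:245,180:320],cv2.COLOR_RGB2BGR),None,fx=5.5,fy=5.5,interpolation=cv2.INTER_CUBIC))
E
```

```text
t0 cam [ 0.367 -0.043  1.108] bench z -0.0008193302387731672
((531.7907104492188, 16.57275390625), (84.6816177368164, 321.1622619628906), 8.452664375305176) [[466.29998779296875, 169.1999969482422], [513.5, -148.5], [597.2999877929688, -136.0], [550.0999755859375, 181.60000610351562]]
axis [-0.14706468  0.98912688] mean [0.52994998 0.02031048]
-0.16 57 y -0.039 0.0406 zc 0.0078 zmax 0.0218
-0.15 71 y -0.0411 0.0405 zc 0.0083 zmax 0.0206
-0.14 70 y -0.0392 0.0404 zc 0.0086 zmax 0.0199
-0.13 68 y -0.0409 0.04 zc 0.0079 zmax 0.0199
-0.12 69 y -0.0425 0.0405 zc 0.008 zmax 0.0212
-0.11 74 y -0.0419 0.0398 zc 0.0077 zmax 0.0205
-0.1 65 y -0.0402 0.0408 zc 0.0311 zmax 0.0427
-0.09 83 y -0.041 0.0394 zc 0.0412 zmax 0.0458
-0.08 84 y -0.0436 0.0401 zc 0.0425 zmax 0.0465
-0.07 87 y -0.0415 0.0392 zc 0.0387 zmax 0.0448
-0.06 76 y -0.0402 0.0404 zc 0.0084 zmax 0.03
-0.05 68 y -0.0417 0.0391 zc 0.0078 zmax 0.0212
-0.04 75 y -0.0398 0.04 zc 0.0093 zmax 0.0245
-0.03 80 y -0.0403 0.0411 zc 0.011 zmax 0.0237
-0.02 85 y -0.04 0.0406 zc 0.0119 zmax 0.0255
-0.01 83 y -0.0408 0.0407 zc 0.0136 zmax 0.0261
[... 1893 characters left out ...]
0298
-0.01 74 y -0.0413 0.0422 zc 0.0182 zmax 0.0311
0.0 77 y -0.0422 0.0413 zc 0.0195 zmax 0.0319
0.01 81 y -0.0415 0.0418 zc 0.0204 zmax 0.0334
0.02 74 y -0.0423 0.041 zc 0.0217 zmax 0.0353
0.03 77 y -0.0414 0.0417 zc 0.0229 zmax 0.035
0.04 87 y -0.0422 0.0409 zc 0.0242 zmax 0.0367
0.05 86 y -0.042 0.0422 zc 0.0255 zmax 0.0381
0.06 100 y -0.0425 0.0414 zc 0.0263 zmax 0.038
0.07 118 y -0.0426 0.0423 zc 0.022 zmax 0.0381
0.08 15 y -0.0414 0.0424 zc -1 zmax 0.0375
0.09 6 y -0.0429 -0.0391 zc -1 zmax 0.0362
0.1 45 y -0.0428 0.0413 zc 0.0546 zmax 0.0567
0.11 110 y -0.0431 0.0424 zc 0.0555 zmax 0.0594
0.12 368 y -0.0429 0.0416 zc 0.0392 zmax 0.0584
0.13 163 y -0.0415 0.0426 zc 0.0159 zmax 0.0253
```

View pics/t0z.png

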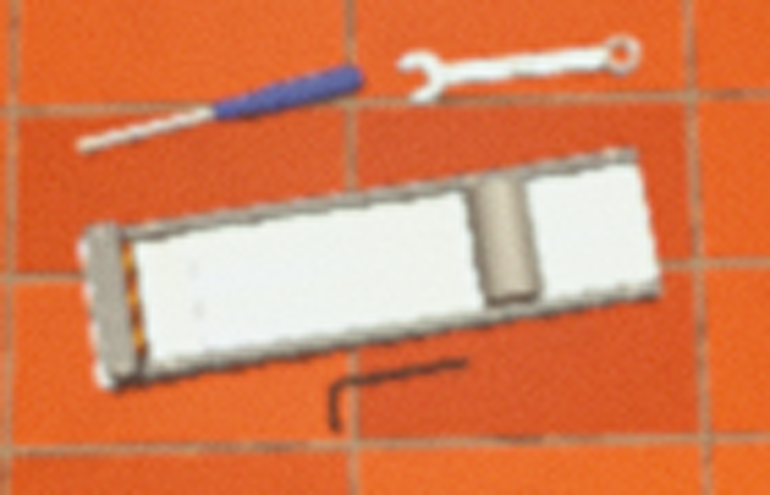

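Ramp estimate: origin about (0.5295, 0.029), uphill direction (−0.149, 0.989). The two cameras agree to about 4 mm, and widths and heights match the given sizes. The roller is at ramp x ≈ −87 mm. I turn the tool 56° so tool x points uphill, partly close the fingers, and move to behind the roller.

Call:
servo_tool(targets=[0,0,8,0,0,0,0.5,0,0,8,0,0,0,0.5,0,0,8,0,0,0,0.5,0,0,8,0,0,0,0.5,0,0,8,0,0,0,0.5,0,0,8,0,0,0,0.5,0,0,8.2,0,0,0,0.5,0,0,0,-2,0.6,0,0.5,0,0,0,-4,1.3,0,0.5,0,0,0,-4,1.3,0,0.5,0,0,0,-4,1.3,0,0.5,0,0,0,-4,1.3,0,0.5])

```text
time_s: 1.3
tcp_pos: [0.3289, 0.3498, 0.2309]
ee_rot: [0.651, 0.759, -0.0, -0.0]
ft_force: [0.4, -0.7, 0.2]
width: 0.0214
```

Call:
servo_tool(targets=[0,0,0,-4,1.3,0,0.5,0,0,0,-4,1.3,0,0.5,0,0,0,-4,1.3,0,0.5,0,0,0,-4,1.3,0,0.5,0,0,0,-4,1.3,0,0.5,0,0,0,-4,1.3,0,0.5,0,0,0,-4,1.3,0,0.5,0,0,0,-4,1.3,1,0.5,0,0,0,-4,1.3,2,0.5,0,0,0,-4,1.3,3,0.5,0,0,0,-3,0.8,3,0.5,0,0,0,0,0,0,0.5])

```text
time_s: 2.5
tcp_pos: [0.5273, -0.0544, 0.1374]
ee_rot: [0.653, 0.757, -0.002, -0.003]
ft_force: [-0.8, 0.7, -0.2]
width: 0.0212
```

Call:
servo_tool(targets=[0,0,0,0,0,0,0.5,0,0,0,0,0,0,0.5])

```text
time_s: 2.7
tcp_pos: [0.5294, -0.0511, 0.143]
ee_rot: [0.651, 0.759, 0.0, 0.0]
ft_force: [-0.8, -0.9, 0.3]
width: 0.021
```

Call:
servo_tool(targets=[0,0,0,-2,0.4,1,0.5,0,0,0,-2,0.4,2,0.5,0,0,0,-2,0.4,2,0.5,0,0,0,0,0,2,0.5,0,0,0,0,0,1,0.5,0,0,0,0,0,0,0.5,0,0,0,0,0,0,0.5])

```text
time_s: 3.4
tcp_pos: [0.5507, -0.1086, 0.0634]
ee_rot: [0.651, 0.759, 0.0, 0.001]
ft_force: [-0.2, 0.1, -0.3]
width: 0.0211
```

```bash
python3 - <<'E'
from h import *
b=snap('side','s1'); a=snap('top','t1'); o=manip.get_obs(); print(o['tcp_pos'],o['width'])
O=np.array([.5295,.029]);u=np.array([-.149,.989]);n=np.array([-.989,-.149])
for s in(a,b):
    P=world(s); X=(P[...,:2]-O)@u; Y=(P[...,:2]-O)@n
    m=(abs(Y)<.028)&(P[...,2]>.036)&(P[...,2]<.05)&(X<-.03)&(X>-.12)
    print('roller top',m.sum(),X[m].mean(),np.median(P[...,2][m]))
    m=(P[...,2]>.045)&(abs(Y)<.06)&(X<-.08)&(X>-.22)&(P[...,2]<.12)
    if m.sum(): print('finger',m.sum(),'x',np.percentile(X[m],[1,50,99]),'y',np.percentile(Y[m],[1,99]),'z',P[...,2][m].min())
crop=lambda s,r,c:cv2.resize(cv2.cvtColor(s['image'][r[0]:r[1],c[0]:c[1]],cv2.COLOR_RGB2BGR),(390,390),interpolation=cv2.INTER_CUBIC)
cv2.imwrite('pics/c1.png',np.hstack([crop(b,(130,280),(180,330)),crop(a,(130,260),(190,320))]))
E
```

```text
[ 0.55112656 -0.10902763  0.0638018 ] 0.021306670010349704
roller top 91 -0.09140819060523074 0.041581044234206874
finger 18 x [-0.13848594 -0.09467221 -0.08092185] y [-0.02922924  0.03698807] z 0.04507629085596615
roller top 145 -0.08168218942328502 0.04241425687419705
finger 214 x [-0.14653108 -0.12896173 -0.08227371] y [-0.04260821  0.04045037] z 0.04506980271037408
```

View pics/c1.png

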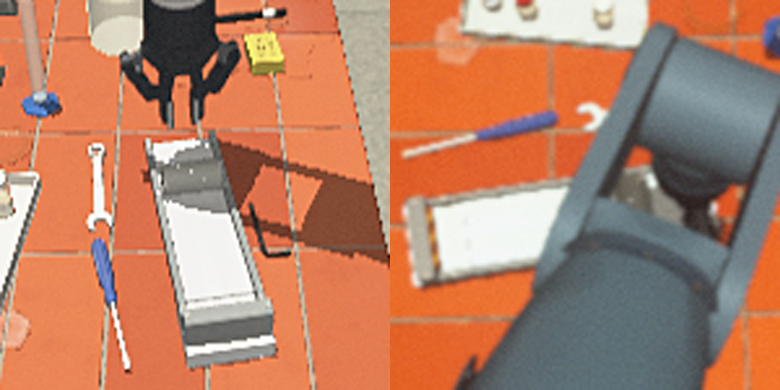

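The fingers (crop 165–205, 80–120) are centred over the ramp's foot end, and the front face measures ramp x ≈ −129 mm. The roller is at about −87 mm, leaving about 24 mm of clearance. I descend and approach slowly.

Call:
servo_tool(targets=[0,0,0,0,0,1.5,0.5,0,0,0,0,0,1.5,0.5,0,0,0,0,0,1,0.5,0,0,0,0,0,0.6,0.5,0,0,0,0,0,0,0.5,0,0,0,0,0,0,0.5])

```text
time_s: 4.1
tcp_pos: [0.5502, -0.1093, 0.016]
ee_rot: [0.652, 0.758, -0.0, -0.0]
ft_force: [0.6, -0.2, 0.3]
width: 0.0215
```

Call:
servo_tool(targets=[0,0,0,0.1,0,0,0.5,0,0,0,0.2,0,0,0.5,0,0,0,0.2,0,0,0.5,0,0,0,0.2,0,0,0.5,0,0,0,0.2,0,0,0.5,0,0,0,0.2,0,0,0.5,0,0,0,0.2,0,0,0.5,0,0,0,0.2,0,0,0.5,0,0,0,0.2,0,0,0.5,0,0,0,0.2,0,0,0.5])

```text
time_s: 5.1
tcp_pos: [0.5473, -0.0904, 0.0162]
ee_rot: [0.652, 0.758, -0.0, -0.0]
ft_force: [0.3, 0.9, 0.6]
width: 0.0215
```

Call:
servo_tool(targets=[0,0,0,0.2,0,0,0.5,0,0,0,0.2,0,0,0.5,0,0,0,0.2,0,0,0.5,0,0,0,0.2,0,0,0.5,0,0,0,0.2,0,0,0.5,0,0,0,0.2,0,0,0.5,0,0,0,0.2,0,0,0.5,0,0,0,0.2,0,0,0.5,0,0,0,0.2,0,0,0.5,0,0,0,0.2,0,0,0.5,0,0,0,0.2,0,0,0.5,0,0,0,0.2,0,0,0.5])

```text
time_s: 6.3
tcp_pos: [0.5437, -0.0666, 0.0162]
ee_rot: [0.652, 0.758, 0.0, -0.0]
ft_force: [-1.0, -0.5, 0.6]
width: 0.0213
```

```bash
cat > m.py <<'E'
from h import *
import sys
b=snap('side',sys.argv[1]); o=manip.get_obs(); t=o['tcp_pos']
O=np.array([.5295,.029]);u=np.array([-.149,.989]);n=np.array([-.989,-.149])
print('tcp ramp',(t[:2]-O)@u,(t[:2]-O)@n,t[2],'F',o['ft_force'],'t',o['time_s'])
P=world(b); X=(P[...,:2]-O)@u; Y=(P[...,:2]-O)@n; Z=P[...,2]
surf=np.interp(X,[-.06,.09,.0901,.12],[.008,.026,.022,.022])
f=(t[:2]-O)@u+.009
m=(abs(Y)<.03)&(Z>surf+.018)&(Z<surf+.042)&(X>f)&(X<min(f+.06,.118))
x,z,y=X[m],Z[m],Y[m]; 
from scipy.optimize import least_squares
r=least_squares(lambda p:np.hypot(x-p[0]-p[2]*y,z-p[1])-.018,[x.mean()-.005,z.mean()-.015,0],loss='soft_l1',f_scale=.001)
print('roller n',m.sum(),'x',r.x[0],'z',r.x[1],'yaw',r.x[2],'Y',np.percentile(y,[1,99]))
E
python3 m.py s2
```

```text
tcp ramp -0.09635487359652056 0.0003095224923446749 0.01620458330016421 F [ 0.30299391  0.35160739 -0.05527243] t 6.35
roller n 239 x -0.06803824214472586 z 0.027176163156844402 yaw 0.011515603206814981 Y [-0.0292976   0.02955573]
```

Contact confirmed: the roller centre is at −68 mm, 28 mm ahead of the TCP, with yaw about 0. Now the slope.

Call:
servo_tool(targets=[0,0,0,0.2,0,0,0.5,0,0,0,0.2,0,0,0.5,0,0,0,0.3,0,0,0.5,0,0,0,0.3,0,-0.04,0.5,0,0,0,0.4,0,-0.05,0.5,0,0,0,0.4,0,-0.05,0.5,0,0,0,0.4,0,-0.05,0.5,0,0,0,0.4,0,-0.05,0.5,0,0,0,0.4,0,-0.05,0.5,0,0,0,0.4,0,-0.05,0.5,0,0,0,0.4,0,-0.05,0.5,0,0,0,0.4,0,-0.05,0.5])

```text
time_s: 7.55
tcp_pos: [0.5373, -0.0249, 0.0207]
ee_rot: [0.652, 0.758, -0.0, 0.0]
ft_force: [-0.3, -0.6, 0.6]
width: 0.0213
```

```bash
python3 m.py s3
```

```text
tcp ramp -0.05386797711746934 0.0004293866011123518 0.020667905973340117 F [-0.64712729  1.17644708  0.02944439] t 7.6
roller n 249 x -0.02552440176539945 z 0.03147281211041049 yaw -0.02263039965163946 Y [-0.02922634  0.02968425]
```

Call:
servo_tool(targets=[0,0,0,0.3,0,-0.03,0.5,0,0,0,0.4,0,-0.05,0.5,0,0,0,0.4,0,-0.05,0.5,0,0,0,0.4,0,-0.05,0.5,0,0,0,0.4,0,-0.05,0.5,0,0,0,0.4,0,-0.05,0.5,0,0,0,0.4,0,-0.05,0.5,0,0,0,0.4,0,-0.05,0.5,0,0,0,0.4,0,-0.05,0.5,0,0,0,0.4,0,-0.05,0.5,0,0,0,0.4,0,-0.05,0.5,0,0,0,0.3,0,-0.04,0.5])

```text
time_s: 8.8
tcp_pos: [0.5303, 0.0206, 0.0264]
ee_rot: [0.652, 0.759, -0.0, -0.0]
ft_force: [0.4, -0.2, -0.7]
width: 0.0212
```

Call:
servo_tool(targets=[0,0,0,0.4,0,-0.05,0.5,0,0,0,0.4,0,-0.05,0.5,0,0,0,0.4,0,-0.05,0.5,0,0,0,0.4,0,-0.05,0.5,0,0,0,0.4,0,-0.05,0.5,0,0,0,0.4,0,-0.05,0.5,0,0,0,0.4,0,-0.05,0.5,0,0,0,0.4,0,-0.05,0.5,0,0,0,0.3,0,-0.04,0.5,0,0,0,0.3,0,-0.04,0.5])

```text
time_s: 9.8
tcp_pos: [0.5247, 0.058, 0.0312]
ee_rot: [0.652, 0.758, -0.0, 0.0]
ft_force: [-0.0, -0.4, 0.6]
width: 0.0215
```

```bash
python3 m.py s4
```

```text
tcp ramp 0.02984819043649563 0.0004826395027890566 0.03121411174964588 F [0.68115911 0.76131258 0.94936525] t 9.85
roller n 286 x 0.05840897885482027 z 0.04135713382637235 yaw 0.021066474796538573 Y [-0.02914624  0.02928508]
```

Call:
servo_tool(targets=[0,0,0,0.3,0,-0.03,0.5,0,0,0,0.4,0,-0.04,0.5,0,0,0,0.4,0,-0.04,0.5,0,0,0,0.4,0,-0.04,0.5,0,0,0,0.4,0,-0.04,0.5,0,0,0,0.3,0,-0.03,0.5,0,0,0,0.3,0,-0.03,0.5,0,0,0,0.2,0,-0.02,0.5,0,0,0,0.2,0,0,0.5,0,0,0,0.2,0,0,0.5,0,0,0,0.2,0,0,0.5,0,0,0,0.2,0,0,0.5])

```text
time_s: 11.05
tcp_pos: [0.5193, 0.0926, 0.0338]
ee_rot: [0.652, 0.758, -0.0, -0.0]
ft_force: [0.3, -0.7, -0.0]
width: 0.0213
```

```bash
python3 m.py s5
```

```text
tcp ramp 0.06463536965409312 0.0006221311156180182 0.03375231305263668 F [ 0.19972095 -0.21459878 -0.25684498] t 11.1
roller n 272 x 0.10004273014411803 z 0.04121174429722253 yaw -0.004127140616440189 Y [-0.0295229   0.02906918]
```

The roller has left the fingers: the gap to the TCP is 35 mm rather than 28 mm, and its height has dropped as it should in the seat. I back off, rise and check.

Call:
servo_tool(targets=[0,0,0,-0.3,0,-0.1,0.5,0,0,0,-0.5,0,-0.2,0.5,0,0,0,-1,0,-0.5,0.5,0,0,0,-1,0,-1,0.5,0,0,0,-2,0,-2,0.5,0,0,0,-2,0,-3,0.5,0,0,0,-2,0,-3,0.5,0,0,0,-1,0,-2,0.5,0,0,0,0,0,0,0.5,0,0,0,0,0,0,0.5])

```text
time_s: 12.1
tcp_pos: [0.5344, -0.0052, 0.1524]
ee_rot: [0.652, 0.758, 0.0, 0.001]
ft_force: [0.7, 0.0, -0.5]
width: 0.0212
```

```bash
python3 m.py s6; python3 - <<'E'
from h import *
s=pickle.load(open('pics/s6.pkl','rb'));cv2.imwrite('pics/c6.png',cv2.resize(cv2.cvtColor(s['image'][160:300,180:320],cv2.COLOR_RGB2BGR),(560,560),interpolation=cv2.INTER_CUBIC))
O=np.array([.5295,.029]);u=np.array([-.149,.989])
P=world(s);X=(P[...,:2]-O)@u;Y=(P[...,:2]-O)@np.array([-.989,-.149]);Z=P[...,2]
m=(abs(Y)<.03)&(X>.07)&(X<.15)
for x in np.arange(.07,.15,.004):
    t=m&(abs(X-x)<.002)
    if t.any(): print(round(x,3),t.sum(),np.percentile(Z[t],[10,50,90]).round(4))
E
```

```text
tcp ramp -0.03382730018694861 0.0009337466302827522 0.15137726126344359 F [-1.04749943  0.71753953 -0.35566515] t 12.15
0.09 8 [0.0538 0.0553 0.0563]
0.094 18 [0.0556 0.0571 0.058 ]
0.098 23 [0.0563 0.0579 0.059 ]
0.102 30 [0.0571 0.0583 0.0593]
0.106 37 [0.0555 0.058  0.0597]
0.11 41 [0.0538 0.0565 0.0582]
0.114 57 [0.0505 0.0531 0.0565]
0.118 43 [0.0471 0.0491 0.052 ]
0.122 7 [0.0496 0.0524 0.0532]
0.126 16 [0.0531 0.0543 0.0551]
0.13 26 [0.0535 0.0556 0.0568]
0.134 34 [0.0535 0.0552 0.0569]
0.138 35 [0.0534 0.0548 0.0572]
0.142 112 [0.024 0.045 0.056]
0.146 160 [0.0213 0.0345 0.0509]m.py:12: RuntimeWarning: Mean of empty slice.
  r=least_squares(lambda p:np.hypot(x-p[0]-p[2]*y,z-p[1])-.018,[x.mean()-.005,z.mean()-.015,0],loss='soft_l1',f_scale=.001)
  ret = ret.dtype.type(ret / rcount)
Traceback (most recent call last):
  File "m.py", line 12, in <module>
    r=least_squares(lambda p:np.hypot(x-p[0]-p[2]*y,z-p[1])-.018,[x.mean()-.005,z.mean()-.015,0],loss='soft_l1',f_scale=.001)
ValueError: Initial guess is outside of provided bounds
```

View pics/c6.png

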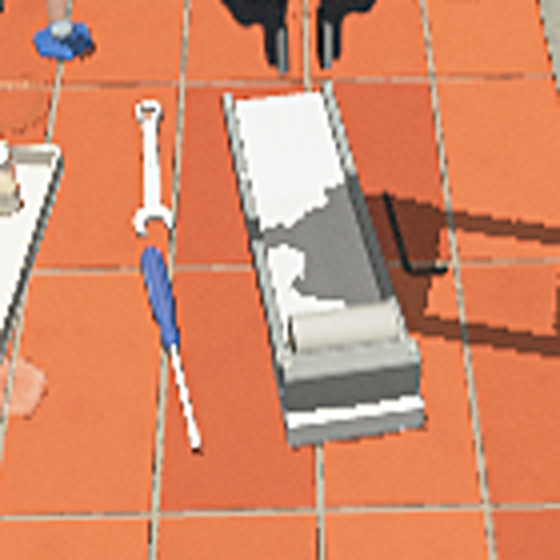

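The picture shows the roller at crop (290–400, 305–350), lying parallel to and against the end stop. Its top is at z ≈ 58 mm and ramp x ≈ 102 mm, as expected. The arm is clear and the spanner, screwdriver and hex key have not moved. Handing in.

```bash
python3 -c "
from bench import manip
print(manip.job_done())"
```

```text
the job is handed in; nothing more can be done
None
```

I pushed the roller up the slope with the partly closed fingertips at about 2–4 cm/s. It went over the crest and dropped into the seat by itself, and I then backed off and lifted the hand clear before handing in at about 12 s.

**Last checks**
- **Roller position:** its top is at z ≈ 58 mm and ramp x ≈ 102 mm. It lies parallel to the end stop, and the last fit before I backed off gave a yaw of about 0.
- **Forces:** the wrist readings at the end of each call stayed at noise level, about 1 N.
- **Hand:** it ended about 15 cm above the bench, touching nothing.
- **Bystanders:** the spanner, screwdriver and hex key look unmoved. I did not recheck the tape roll, fuse box and marker, but the arm never worked near them.

**Failed or disagreed**
- The two cameras' estimates of position along the ramp differed by about 4–5 mm before the first move, and the roller by up to 10 mm once the arm part-covered the top view.
- The final automatic roller fit gave an error because its search window was tied to the hand, which had already backed away. I used the height profile and the picture instead.

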